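# Rewind the film cassette by feel and put it away

### The arm

A 6-joint arm with a two-finger parallel gripper is mounted at the origin on a cart in front of the work surface, level with it; the furniture and walls round the work are solid. World frame = base frame: x ahead of the robot, y to its left, z up, the work surface at z = 0. Lengths are in m, angles in rad, forces in N, time in s.
With the tool pointing down it reaches from about 0.35 to 0.875 m from the base axis. Payload 4.2 kg.
Tool frame: the origin (TCP) lies midway between the tips of the shut fingers; the grasp point (between the pads) lies arm.pinch_z behind it (arm.pinch_z is the distance from the TCP to the grasp point, in m); z points along the fingers, y is the line along which they close (so a half turn about z gives the same grasp; the last joint's range is limited). The gripper opens to 85 mm and grips with 20 to 120 N. Pads are 22 mm wide; open, the fingers measure 114 mm over their backs; the gripper's body (76 mm by 85 mm) begins 54 mm behind the grasp point. The pads swing forward as they close: fully open they stand 13 mm farther back than shut.
Start: joints at [1.574, 0.385, 0.008, 0, -1.194, -0.259], TCP at [0.158, 0.605, 0.231] pointing down, gripper open.
Joint ranges: [-3.14, 3.14], [-1.21, 2.06], [-1.07, 1.41], [-3.16, 2.05], [-2.99, -0.16], [-3.1, 3.1]. Speed limits (rad/s): [2.79, 2.79, 3.14, 3.14, 3.14, 3.14].

### API

Orientations are given as a unit quaternion [x, y, z, w].
In Python, from plant import telemetry, grab_frame, sign_off, regions_of, place_of, arm gives the robot as it stands. The module is installed in compiled form; this text tells all that it offers.
- The arm moves only by the tool carry_out, never from a script. Its argument "series" is a list that holds one entry, the list of rows, each a list of 7 numbers: the turn, a rotation vector about the tool's x, y, z in degrees, then the shift along the tool's x, y, z in m, then the finger opening in m, from 0 to 0.0854. In form: [[[wx, wy, wz, dx, dy, dz, grip], ...]]. A call has 1 to 12 rows; each row shifts and turns the commanded pose from where the row before left it, along the tool's axes as they then stand; what a row does not reach is not made up. A row lasts 1/8 s, in which the tool goes at most 62.5 mm and 10.7 degrees, less where a joint would pass 70% of its speed; a pose out of reach is approached as far as the arm can. A call with a gripper value outside its range is refused whole. The fingers move at their own pace and stop on an object; "grip_force" is the grip in N (left out, the last holds). Time passes only in rows, so rows that do not move let the fingers close. It gives the time, the measured TCP pose, the force, the opening and the grip force at its end, in the units of the state.
- telemetry.observe(): the state, without advancing time (a new reading comes with each control period).
- grab_frame(name): name is "scene" or "top" or "wrist"; returns a dict with "frame" (384x512x3 uint8, blue, green, red), "fx", "fy", "cx", "cy" (pixels), "view" (4x4, takes a point from world to camera coordinates); the wrist camera has in their place "mount" (4x4, takes a point from camera to tool coordinates, whose origin is the TCP and whose axes are the flange's). Camera axes: x right, y down, z forward; pixel columns grow to the right and rows downward; lengths in m; the calibration is good to about 2 mm. A picture is of the moment at which its call begins: read the wrist's pose just before it. There is no depth.
- sign_off(): hands the job in; it is judged then, once.
Trained networks look in a picture, given as the dict that the camera call returned (one of the last four; its "shot" number tells which), for a name from the list of things; names that differ only in an ending like _2 or _b are one class to them, and where a whole thing is asked for, a point or a joint stands for the part that bears it (a point fixed in the world has none). Each returns a list of dicts, best first, with "score" (0 to 1); they miss things now and then, are a little off and sometimes report something else, mostly with a low value. They report only what shows in the picture. A call takes as long as a camera call. They do not tell look-alikes from the thing itself.
- regions_of(picture, label): "region" (384x512 bool, what is visible of it).
- place_of(picture, label): "position" ([x, y, z] in m, in the coordinates of the camera as it stood for that picture, good to about 4 mm: a listed point, or the origin of a listed thing).
The state is a dict: "t": time; "joint_pos": joint angles; "joint_vel": joint speeds; "joint_efforts": joint torques, N m; "tcp_pos": TCP position; "tool_rot": TCP orientation; "contact_force": force on the tool from outside, world axes, zero at the start; "wrist_torque": the same for the moment, N m; "grip_width": opening from 0.0 (shut) to 1.0 (fully open); "grip_force": force on a finger pad.
Only numpy, scipy, OpenCV 4.12 (cv2) and the standard library are available. Lean on these libraries where they do the work, as an engineer would, in place of code of your own. Each camera call takes 0.05 s, during which the arm holds its last target. There are 200 camera calls.

### The job

Rewind the film: turn the crank of the grey bench rewinder clockwise (seen from above), through the slack and then against the film's drag, until the drag suddenly drops away, and stop within half a turn of that. Then lift the steel cassette out of the rewinder's pocket and stand it upright in the free hole of the aluminium rack, seated on the hole's floor. Turn gently enough that the rewinder stays where it stands, leave the cassette in its pocket until the film is free, and leave the other things alone.

Things in the scene. Friction and masses are not known exactly. Their poses are not given: they have to be found in the camera images.
- rewinder: grey bench rewinder for mould-lining film: closed casing 100 x 170 x 55 mm, 3.4 kg, loose on rubber feet (a sideways push over about 15 N shoves it). Origin: centre of its underside, z up, y along the 170 mm side. On its flat deck, 55 mm up: the crank at y = +36 mm, the cassette's pocket at y = -54 mm (round, 44 mm wide, 30 mm deep).
- crank_pivot (a point): point on the crank's upright axis, at deck height. Slack comes first, from nothing to one turn that goes lightly (under 2.5 N at the knob); then the film drags evenly, 7 to 8 N at the knob moving and 2 to 5 N paused, for half a turn to three turns; then its tail comes free and the drag drops at once to under 2.5 N. No pose shows how many turns it takes (1.5 to 3.1).
- knob_grip (a point): grip point of the black upright crank knob (19 mm thick, 37 mm tall, its top 17 mm above this point), which spins freely on its pin, 42 mm from the crank's axis; the steel crank arm lies 20 mm below this point. The point circles 92 mm above the table.
- tail_feeler: small feeler inside the closed casing, not visible, without effect on the crank: it bears on the film's tail once that has come free (within a tenth of a turn of the drop in drag). It moves less than 1 mm.
- overwind_stop: fixed stop inside the closed casing, not visible: the film's tail is drawn in on to it, which spoils the job, when the crank is turned on about three quarters of a turn past the drop in drag.
- cassette: dark steel film cassette, an upright round can 42 mm in diameter, 62 mm tall, with a spool stub of 15 mm diameter on top to 68 mm, 90 g. Origin at the centre of its underside. It starts standing in the rewinder's pocket with 1 mm play all round, its upper 38 mm (stub included) standing out of the deck.
- rack: plain aluminium block 62 x 118 x 34 mm, fixed to the table, with two round holes 46 mm wide and 24 mm deep for cassettes, 29 mm either side of its middle along its y (long) axis; origin at the centre of its underside. The hole at -y (the farther one from the robot) is taken.
- rack_hole1 (a point): centre of the mouth of the rack's free hole (at +y, the one nearer the robot), 34 mm above the table; the hole's floor is 24 mm below this point.
- spare_cassette: second cassette of the same kind, standing in the rack's other hole; origin at the centre of its underside. A bystander.
- pot_tall: white powder pot, 50 mm across and 50 mm tall. A bystander.
- pot_white: second white powder pot, 50 mm across and 50 mm tall. A bystander.
- pot_small: powder pot with a black lid, 38 mm across and 40 mm tall. A bystander.
- timer: round kitchen timer, 62 mm across and 40 mm tall. A bystander.
- cutter_ring: round pastry cutter ring, 46 mm across and 30 mm tall. A bystander.
- marker: lying marker pen, 135 mm long. A bystander.
Mind the look-alikes: they are no part of the job. Leave any yellow look-alike of the cassette alone.

How it is judged:
On the way, in this order (a step that is already met when the one before it is completed fails the run):
1. the film has been rewound until its tail came free (its feeler bears on it) (contact force between tail_feeler and anything else above 0.2 N), for 0.2 s.
2. the cassette stands in the rack's free hole (horizontal distance between cassette and rack_hole1 below 0.006 m and z of cassette in the frame of rack_hole1 below -0.02 m and angle between cassette's own z axis and vertical below 0.1 rad), for 0.2 s.
At the end, for the whole second after the job is handed in: the film's tail is free (its feeler bears on it); the cassette stands upright (within 6 degrees) and at rest on the floor of the rack's free hole (underside at least 20 mm below the mouth, within 6 mm of its centre); the rewinder stands flat, within 20 mm of where it stood (all of step 2 and contact force between tail_feeler and anything else above 0.2 N and linear speed of cassette below 0.02 m/s and distance of rewinder from where it was at the start of the episode below 0.02 m and angle between rewinder's own z axis and vertical below 0.05 rad); the robot touches nothing.
It fails at once if the film is wound on to the over-wind stop (about three quarters of a turn past the drop) (contact force between overwind_stop and anything else above 1 N).
It fails at once if the cassette is lifted from its pocket while the film still drags (not (contact force between tail_feeler and anything else above 0.2 N) and z of cassette in the frame of rewinder above 0.035 m).
It fails at once if the rewinder is shoved more than 20 mm or tipped (distance of rewinder from where it was at the start of the episode above 0.02 m or angle between rewinder's own z axis and vertical above 0.15 rad).
It fails at once if a bystander is moved more than 20 mm (distance of any of pot_tall, pot_small, timer, cutter_ring, marker, pot_white, spare_cassette from where it was at the start of the episode above 0.02 m).
It also fails if it takes over 72 s, if anything falls off the work surface, if the arm or the gripper's body presses on something with over 40 N, if the wrist force passes 120 N, or if a joint passes its speed limit or range.

## Working session

There is one attempt and no reset: what is moved stays moved. The work goes in short steps, Python scripts to look and compute and a tool call to move; the robot and the scene stay as the last step left them, time stands still between calls to the robot, and variables do not carry over. Pictures are saved under pics/ and viewed, at most 10 in all, crops included, and the job is handed in when it is done.

Besides the shell and the picture viewer there is one more tool, called in YAML: its name, and indented under it one key for each argument. carry_out: Moves the arm, as the interface text tells. Its arguments: {"type":"object","properties":{"series":{"type":"array","items":{"type":"array","items":{"type":"array","items":{"type":"number"}}}},"grip_force":{"type":"number"}},"required":["series"]}

```bash
mkdir -p pics; cat > h.py <<'E'
import numpy as np, cv2
from plant import telemetry, grab_frame, sign_off, regions_of, place_of, arm
from scipy.spatial.transform import Rotation as R
def world(pic,p):
    return (np.linalg.inv(np.array(pic["view"]))@np.r_[p,1])[:3]
def pix(pic,w):
    c=np.array(pic["view"])@np.r_[w,1]; return [round(pic["fx"]*c[0]/c[2]+pic["cx"]),round(pic["fy"]*c[1]/c[2]+pic["cy"])]
def onplane(pic,u,v,z):
    M=np.linalg.inv(np.array(pic["view"])); d=M[:3,:3]@np.array([(u-pic["cx"])/pic["fx"],(v-pic["cy"])/pic["fy"],1]); o=M[:3,3]
    return o+d*(z-o[2])/d[2]
E
python3 - <<'E'
from h import *
s=telemetry.observe(); print(s, arm.pinch_z)
ims=[]
for n in("scene","top"):
    p=grab_frame(n); ims.append(p["frame"])
    for l in("rewinder","crank_pivot","knob_grip","cassette","rack","rack_hole1","spare_cassette","pot_tall","timer","marker"):
        for d in place_of(p,l)[:3]:
            w=world(p,d["position"]); print(n,l,round(d["score"],2),w.round(3),pix(p,w))
    cv2.imwrite(f"pics/{n}.png",p["frame"])
E
```

```text
{'t': 0.0, 'joint_pos': array([ 1.57361160e+00,  3.85556409e-01,  6.61225993e-03, -5.34517282e-04,
       -1.19399816e+00, -2.58608137e-01]), 'joint_vel': array([-1.03879077e-03, -7.08995208e-04,  7.65854769e-04,  1.36672142e-03,
        8.93231904e-04, -7.48639905e-05]), 'joint_efforts': array([ 3.04202758e-04, -3.92290306e+01,  1.88391727e+01,  4.18626890e+00,
       -4.68288417e-03,  3.70310396e-07]), 'tcp_pos': array([0.15795195, 0.60409698, 0.2302111 ]), 'tool_rot': array([ 9.91819211e-01, -1.27645761e-01, -1.06431566e-04,  1.09621521e-03]), 'contact_force': array([-0.80386462,  0.33747138,  0.65474547]), 'wrist_torque': array([-0.01482737, -0.00476943, -0.00039448]), 'grip_force': 0.0, 'grip_width': 1.000168298016271} 0.0187
scene rewinder 0.75 [ 0.499  0.009 -0.003] [224, 217]
scene rewinder 0.37 [ 0.457 -0.001  0.093] [209, 196]
scene crank_pivot 0.55 [0.473 0.035 0.055] [210, 198]
scene crank_pivot 0.3 [ 0.499  0.009 -0.   ] [224, 216]
scene knob_grip 0.66 [ 0.457 -0.003  0.093] [209, 197]
scene cassette 0.74 [ 0.537 -0.033  0.024] [243, 214]
scene cassette 0.52 [0.415 0.157
[... 465 characters left out ...]
01 0.01  0.001] [238, 217]
top crank_pivot 0.9 [0.471 0.035 0.053] [230, 226]
top crank_pivot 0.64 [ 0.643 -0.007 -0.003] [244, 174]
top knob_grip 0.59 [0.437 0.254 0.032] [162, 236]
top knob_grip 0.46 [ 0.458 -0.001  0.091] [241, 231]
top cassette 0.7 [ 0.535 -0.027  0.022] [250, 206]
top cassette 0.6 [ 0.422  0.162 -0.002] [192, 241]
top cassette 0.52 [ 0.515  0.195 -0.004] [182, 212]
top rack 0.95 [ 0.415  0.273 -0.002] [158, 242]
top rack_hole1 0.93 [0.436 0.256 0.034] [161, 236]
top spare_cassette 0.68 [ 0.724  0.011 -0.002] [239, 150]
top spare_cassette 0.51 [0.406 0.306 0.013] [146, 245]
top timer 0.54 [ 0.645 -0.009 -0.002] [245, 174]
top marker 0.49 [ 0.549 -0.377  0.004] [355, 204]
```

View pics/top.png

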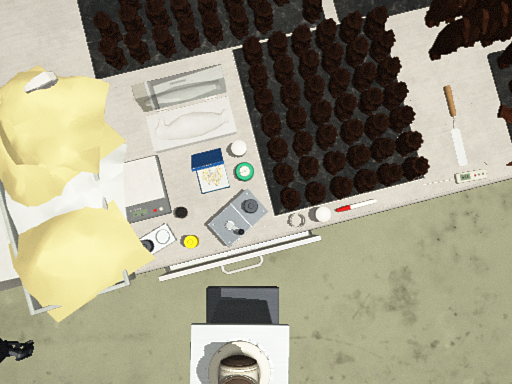

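View pics/scene.png

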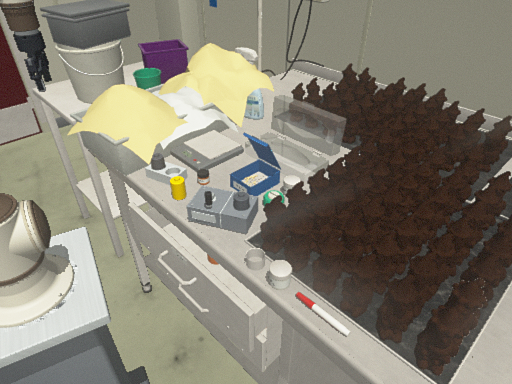

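The top view shows the grey rewinder at (238,217) with the dark cassette at (250,206). The yellow look-alike is at (191,241), and the rack at (158,240) has its free hole at (161,236). I'll rise above the cloth heap, then go over the rewinder for a wrist view.

carry_out:
  series:
    - [[0,0,0,0,0,-0.05,0.085],[0,0,0,0,0,-0.05,0.085],[0,0,0,0,0,-0.05,0.085],[0,0,0,0.041,0.046,0,0.085],[0,0,0,0.041,0.046,0,0.085],[0,0,0,0.041,0.046,0,0.085],[0,0,0,0.041,0.046,0,0.085],[0,0,0,0.041,0.046,0,0.085],[0,0,0,0.041,0.046,0,0.085],[0,0,0,0.041,0.046,0,0.085],[0,0,0,0.041,0.046,0,0.085],[0,0,0,0.041,0.046,0,0.085]]

```text
t: 2.6
tcp_pos: [0.4107, 0.1088, 0.3818]
tool_rot: [0.992, -0.127, 0.001, -0.001]
contact_force: [1.0, 0.7, -0.5]
grip_width: 1.0
grip_force: 0.0
```

```bash
cat >> h.py <<'E'
def wrist():
    s=telemetry.observe(); p=grab_frame("wrist")
    T=np.eye(4); T[:3,:3]=R.from_quat(s["tool_rot"]).as_matrix(); T[:3,3]=s["tcp_pos"]
    p["view"]=np.linalg.inv(T@np.array(p["mount"])); return s,p
def tool(s,w): return R.from_quat(s["tool_rot"]).inv().apply(w)
E
cat > look.py <<'E'
from h import *
import sys
s,p=wrist(); print(s["t"],s["tcp_pos"],s["joint_pos"].round(2),s["contact_force"].round(2),R.from_quat(s["tool_rot"]).as_matrix().round(3).tolist())
for l in sys.argv[2:]:
    for d in place_of(p,l)[:3]:
        w=world(p,d["position"]); print(l,round(d["score"],2),w.round(4),pix(p,w))
cv2.imwrite(f"pics/{sys.argv[1]}.png",p["frame"])
E
python3 look.py w1 rewinder crank_pivot knob_grip cassette rack rack_hole1 spare_cassette; python3 -c "
from h import *; print(wrist()[1]['mount'])"
```

```text
2.6 [0.41072159 0.10883036 0.38183742] [ 0.64 -0.05 -0.15  0.   -1.46  0.67] [ 1.05  0.66 -0.51] [[0.968, -0.252, 0.001], [-0.252, -0.968, 0.001], [0.001, -0.001, -1.0]]
rewinder 0.66 [0.4994 0.0102 0.0035] [300, 86]
rewinder 0.4 [5.152e-01 1.946e-01 2.000e-04] [197, 105]
crank_pivot 0.82 [0.475  0.0338 0.0551] [293, 104]
crank_pivot 0.59 [ 0.4961 -0.1867  0.0031] [413, 57]
knob_grip 0.46 [ 0.4577 -0.0015  0.0926] [321, 109]
cassette 0.93 [ 0.4174  0.1575 -0.0026] [232, 151]
cassette 0.72 [ 0.5317 -0.0272  0.0299] [320, 58]
rack 0.72 [0.4735 0.0339 0.0552] [293, 105]
rack 0.7 [4.201e-01 2.763e-01 3.000e-04] [173, 166]
rack_hole1 0.73 [0.4313 0.2543 0.0335] [177, 161]
spare_cassette 0.86 [0.4027 0.3013 0.0108] [162, 179]
[[ 3.37175694e-04 -9.50364312e-01 -3.11139134e-01  8.03473670e-02]
 [ 9.99999901e-01  4.11037555e-04 -1.71819475e-04 -1.81134250e-04]
 [ 2.91180966e-04 -3.11139045e-01  9.50364356e-01 -1.43075700e-01]
 [ 0.00000000e+00  0.00000000e+00  0.00000000e+00  1.00000000e+00]]
```

View pics/w1.png

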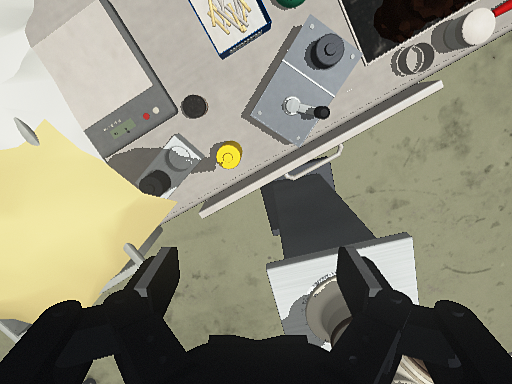

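The wrist view shows the rewinder with the crank pivot at (293,104), the knob at (321,112) and the dark cassette at (325,50). The yellow look-alike is at (229,155). The rack is at (170,165), with its free hole at (179,158) and the spare in the other hole. I'll line up with the rewinder and look again from closer.

carry_out:
  series:
    - [[0,0,10,0,0,0,0.06],[0,0,10,0,0,0,0.06],[0,0,10,0,0,0,0.06],[0,0,0,0.032,0.004,0.028,0.06],[0,0,0,0.032,0.004,0.028,0.06],[0,0,0,0.032,0.004,0.028,0.06],[0,0,0,0.032,0.004,0.028,0.06],[0,0,0,0,0,0,0.06],[0,0,0,0,0,0,0.06]]

```text
t: 4.18
tcp_pos: [0.4904, 0.0104, 0.2699]
tool_rot: [0.925, -0.379, 0.0, -0.0]
contact_force: [0.6, 0.4, 0.1]
grip_width: 0.706
grip_force: 0.0
```

```bash
python3 look.py w2 rewinder crank_pivot knob_grip cassette
```

```text
4.175 [0.4904208  0.0104108  0.26989283] [ 0.35  0.13 -0.25  0.   -1.2   0.44] [0.62 0.42 0.09] [[0.713, -0.702, 0.001], [-0.702, -0.713, -0.0], [0.001, -0.001, -1.0]]
rewinder 0.95 [4.995e-01 9.600e-03 1.000e-04] [254, 155]
rewinder 0.41 [0.4561 0.0012 0.0907] [283, 189]
rewinder 0.37 [0.4737 0.033  0.0534] [255, 188]
crank_pivot 0.71 [0.4716 0.0334 0.0519] [256, 188]
crank_pivot 0.49 [0.7191 0.0094 0.0053] [136, 37]
knob_grip 0.75 [ 0.4558 -0.0012  0.0916] [285, 188]
cassette 0.93 [ 0.4169  0.1574 -0.0032] [227, 250]
```

View pics/w2.png

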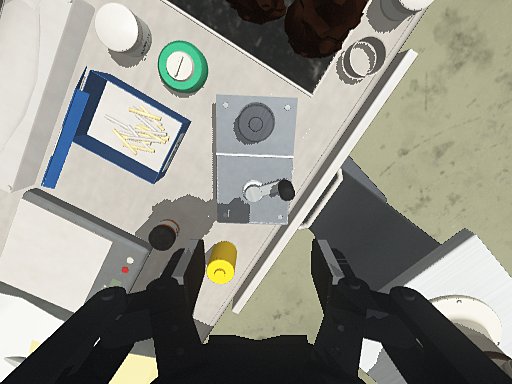

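The closer view shows the deck corners at about (217,95), (297,97), (291,223) and (215,222), the crank hub at (253,189), the knob at (286,190) and the cassette stub at (256,124). I'll refine the crank position from the deck outline.

```bash
python3 - <<'E'
from h import *
s,p=wrist()
f=p["frame"]
r=[d for d in regions_of(p,"rewinder") if d["score"]>.3]
for d in r[:1]:
    m=d["region"].astype(np.uint8); print(d["score"],m.sum()); ys,xs=np.where(m);print(xs.min(),xs.max(),ys.min(),ys.max())
C=np.array([onplane(p,u,v,.055)[:2] for u,v in((217,95),(297,97),(291,223),(215,222))])
print(C.round(4).tolist(),C.mean(0)); print([np.linalg.norm(C[i]-C[i-1]).round(4) for i in range(4)])
ax=(C[2]+C[3]-C[0]-C[1]);ax/=np.linalg.norm(ax);print("yaxis",np.degrees(np.arctan2(ax[1],ax[0])),"pivot",C.mean(0)+.036*ax,"cass",C.mean(0)-.054*ax)
print("stubtop",onplane(p,256,124,.093))
for l in("knob_grip","crank_pivot","cassette"):
    for d in regions_of(p,l)[:3]:
        c=np.argwhere(d["region"]).mean(0)[::-1]; print(l,d["score"],c.round(1),d["region"].sum())
crop=cv2.resize(f[85:235,190:320],None,fx=4,fy=4,interpolation=cv2.INTER_CUBIC); cv2.imwrite("pics/w2c.png",crop)
E
```

```text
0.89 8712
216 297 95 224
[[0.5901, -0.0174], [0.5199, -0.0855], [0.401, 0.033], [0.4773, 0.1084]] [0.497057   0.00962404]
[np.float64(0.169), np.float64(0.0978), np.float64(0.1678), np.float64(0.1073)]
yaxis 133.48393431061902 pivot [0.47228356 0.03574446] cass [ 0.53421716 -0.0295566 ]
stubtop [ 0.533814   -0.02918996  0.093     ]
knob_grip 0.79 [285.8 190.3] 265
crank_pivot 0.79 [254.3 162. ] 8853
cassette 0.87 [222.  262.4] 1047
cassette 0.67 [255.6 122.9] 1085
```

View pics/w2c.png

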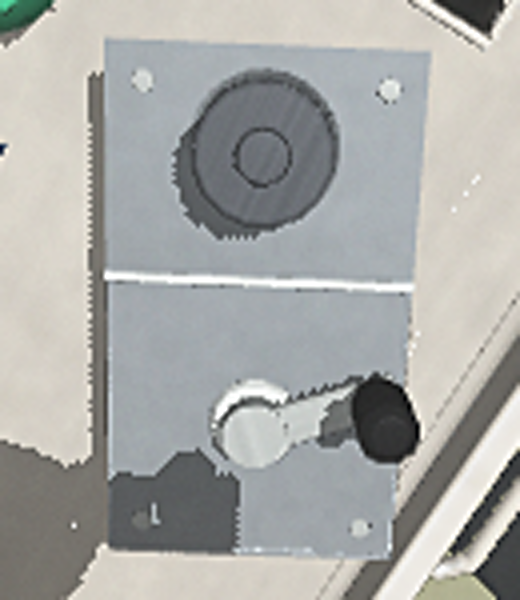

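The crop confirms the dark cassette (260,155), the crank hub (253,428) and the knob top (390,428). The arm points along the tool's +y.

```bash
python3 - <<'E'
from h import *
s,p=wrist()
k=onplane(p,287.5,192,.109); k2=onplane(p,285.8,190.3,.095)
print("knob",k,k2,"hub",onplane(p,253.3,192.5,.078),onplane(p,253,190,.057))
for P in ([.4723,.0355],[.473,.0345]):
    d=k[:2]-P; print(np.linalg.norm(d),np.degrees(np.arctan2(d[1],d[0])))
    t=tool(s,np.r_[k[:2],.078]-s["tcp_pos"]); print("to knob tool",t)
E
```

```text
knob [ 0.45456022 -0.00316685  0.109     ] [ 0.45329772 -0.00116137  0.095     ] hub [0.4751206  0.03267289 0.078     ] [0.47337759 0.03544381 0.057     ]
0.04254204440884602 -114.64495896240797
to knob tool [-0.01641518  0.03409433  0.19153651]
0.0419382585310328 -116.0840270777829
to knob tool [-0.01641518  0.03409433  0.19153651]
```

carry_out:
  series:
    - [[0,0,0,-0.0165,0.034,0,0.035],[0,0,0,0,0,0.04,0.035],[0,0,0,0,0,0.04,0.035],[0,0,0,0,0,0.04,0.035],[0,0,0,0,0,0.04,0.035],[0,0,0,0,0,0.03,0.035],[0,0,0,0,0,0,0.035]]

```text
t: 5.6
tcp_pos: [0.453, -0.0038, 0.0776]
tool_rot: [0.925, -0.38, -0.002, 0.002]
contact_force: [1.2, -0.0, 0.1]
grip_width: 0.408
grip_force: 0.0
```

```bash
python3 look.py w3 knob_grip crank_pivot
```

```text
5.6 [ 0.45304791 -0.00376204  0.07759776] [ 0.35  0.29 -0.6  -0.   -0.69  0.44] [ 1.23 -0.02  0.09] [[0.711, -0.703, -0.005], [-0.703, -0.711, -0.002], [-0.002, 0.005, -1.0]]
knob_grip 0.92 [0.457  0.0023 0.0915] [245, 264]
crank_pivot 0.66 [0.4728 0.0345 0.0564] [197, 250]
```

View pics/w3.png

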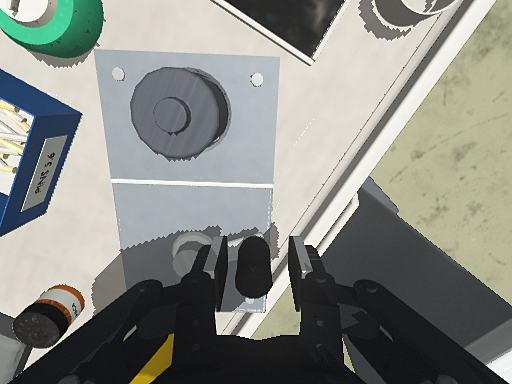

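The fingers straddle the knob, which is about 3 mm off centre towards the left finger. I'll shift and close gently.

carry_out:
  series:
    - [[0,0,0,0,-0.003,0,0.035],[0,0,0,0,0,0,0.025],[0,0,0,0,0,0,0.01],[0,0,0,0,0,0,0.01],[0,0,0,0,0,0,0.01]]
  grip_force: 25

```text
t: 6.38
tcp_pos: [0.456, -0.0018, 0.08]
tool_rot: [0.925, -0.38, -0.0, 0.001]
contact_force: [-1.9, -3.8, 5.6]
grip_width: 0.21
grip_force: 25.0
```

```bash
python3 - <<'E'
from h import *
s=telemetry.observe(); print(s)
k=s["tcp_pos"][:2]; Rm=R.from_quat(s["tool_rot"]).as_matrix()
for P in([.4727,.035],[.473,.036]):
    d=k-P; a=np.degrees(np.arctan2(d[1],d[0])); print(np.linalg.norm(d),a)
# clockwise: world angle decreases
a0=np.radians(-114.5)
for i in range(36):
    a,b=a0-np.radians(10*i),a0-np.radians(10*i+10)
    w=.042*np.array([np.cos(b)-np.cos(a),np.sin(b)-np.sin(a),0]); t=Rm.T@w
    print(i,t[:2].round(4).tolist())
E
```

```text
{'t': 6.375, 'joint_pos': array([ 0.35455865,  0.28463704, -0.59560669,  0.00108301, -0.6920396 ,
        0.43615478]), 'joint_vel': array([-0.00162179,  0.00053694, -0.00104329, -0.00134704,  0.00082503,
        0.00105293]), 'joint_efforts': array([ 1.48311719e+00, -2.61704028e+01,  1.33758178e+01,  2.28715628e+00,
        8.67701434e-01, -8.23678602e-04]), 'tcp_pos': array([ 0.45598227, -0.00181202,  0.08001796]), 'tool_rot': array([ 9.25051535e-01, -3.79840737e-01, -3.12786229e-04,  7.57721641e-04]), 'contact_force': array([-1.89475279, -3.79646225,  5.56980973]), 'wrist_torque': array([-0.90459925,  0.53664921,  0.0109159 ]), 'grip_force': 25.006996274460107, 'grip_width': 0.20960098137193345}
0.04043027118233023 -114.4245916043469
0.041465063536382275 -114.23066693556093
0 [-0.0071, 0.0019]
1 [-0.0073, 0.0007]
2 [-0.0073, -0.0006]
3 [-0.0071, -0.0019]
4 [-0.0066, -0.0031]
5 [-0.006, -0.0042]
6 [-0.0052, -0.0052]
7 [-0.0042, -0.006]
8 [-0.0031, -0.0066]
9 [-0.0019, -0.0071]
10 [-0.0007, -0.0073]
11 [0.0006, -0.0073]
12 [0.0019, -0.0071]
13 [0.0031, -0.0066]
14 [0.0042, -0.006]
15 [0.0052, -0.0052]
16 [0.006, -0.0042]
17 [0.0066, -0.0031]
18 [0.0071, -0.0019]
19 [0.0073, -0.0007]
20 [0.0073, 0.0006]
21 [0.0071, 0.0019]
22 [0.0066, 0.0031]
23 [0.006, 0.0042]
24 [0.0052, 0.0052]
25 [0.0042, 0.006]
26 [0.0031, 0.0066]
27 [0.0019, 0.0071]
28 [0.0007, 0.0073]
29 [-0.0006, 0.0073]
30 [-0.0019, 0.0071]
31 [-0.0031, 0.0066]
32 [-0.0042, 0.006]
33 [-0.0052, 0.0052]
34 [-0.006, 0.0042]
35 [-0.0066, 0.0031]
```

The knob is held. I'll start cranking clockwise, with a slight lift to relieve the vertical force.

carry_out:
  series:
    - [[0,0,0,0,0.0008,-0.002,0.01],[0,0,0,-0.0071,0.0019,0,0.01],[0,0,0,-0.0073,0.0007,0,0.01],[0,0,0,-0.0073,-0.0006,0,0.01],[0,0,0,-0.0071,-0.0019,0,0.01],[0,0,0,-0.0066,-0.0031,0,0.01],[0,0,0,-0.006,-0.0042,0,0.01]]

```text
t: 7.25
tcp_pos: [0.4305, 0.0327, 0.0807]
tool_rot: [0.925, -0.38, -0.001, 0.001]
contact_force: [0.0, -1.6, -16.1]
grip_width: 0.21
grip_force: 24.8
```

```bash
cat > st.py <<'E'
from h import *
s=telemetry.observe(); P=np.array([.4727,.0355]); d=s["tcp_pos"][:2]-P; r=np.linalg.norm(d); u=d/r; tg=np.array([u[1],-u[0]]); f=s["contact_force"]
print(s["t"],s["tcp_pos"].round(4),"r",r.round(4),"ang",np.degrees(np.arctan2(d[1],d[0])).round(1),"Frad",(f[:2]@u).round(2),"Ftan",(f[:2]@tg).round(2),"Fz",f[2].round(2),"grip",s["grip_width"].round(3),s["wrist_torque"].round(2))
E
python3 st.py
```

```text
Traceback (most recent call last):
  File "st.py", line 3, in <module>
    print(s["t"],s["tcp_pos"].round(4),"r",r.round(4),"ang",np.degrees(np.arctan2(d[1],d[0])).round(1),"Frad",(f[:2]@u).round(2),"Ftan",(f[:2]@tg).round(2),"Fz",f[2].round(2),"grip",s["grip_width"].round(3),s["wrist_torque"].round(2))
                                                                                                                                                                                      ^^^^^^^^^^^^^^^^^^^^^
AttributeError: 'float' object has no attribute 'round'
```

carry_out:
  series:
    - [[0,0,0,-0.0052,-0.0052,0.0013,0.01],[0,0,0,-0.0042,-0.006,0,0.01],[0,0,0,-0.0031,-0.0066,0,0.01],[0,0,0,-0.0019,-0.0071,0,0.01],[0,0,0,-0.0007,-0.0073,0,0.01],[0,0,0,0.0006,-0.0073,0,0.01]]

```text
t: 8.0
tcp_pos: [0.4494, 0.072, 0.0805]
tool_rot: [0.925, -0.38, 0.0, -0.001]
contact_force: [-2.0, 1.7, -8.5]
grip_width: 0.207
grip_force: 25.5
```

```bash
sed -i 's/s\["grip_width"\].round(3)/s["grip_width"]/' st.py; python3 st.py
```

```text
8.0 [0.4494 0.072  0.0805] r 0.0433 ang 122.5 Frad 2.45 Ftan -0.77 Fz -8.5 grip 0.20672447754676504 [ 0.36  0.58 -0.02]
```

carry_out:
  series:
    - [[0,0,0,0.0019,-0.0071,0.0007,0.01],[0,0,0,0.0031,-0.0066,0,0.01],[0,0,0,0.0042,-0.006,0,0.01],[0,0,0,0.0052,-0.0052,0,0.01],[0,0,0,0.006,-0.0042,0,0.01],[0,0,0,0.0066,-0.0031,0,0.01],[0,0,0,0.0071,-0.0019,0,0.01],[0,0,0,0.0073,-0.0007,0,0.01],[0,0,0,0.0073,0.0006,0,0.01]]

```text
t: 9.12
tcp_pos: [0.5076, 0.06, 0.0799]
tool_rot: [0.925, -0.38, -0.0, 0.001]
contact_force: [-3.2, -2.8, 8.4]
grip_width: 0.21
grip_force: 27.2
```

```bash
python3 st.py
```

```text
9.125 [0.5076 0.06   0.0799] r 0.0426 ang 35.1 Frad -4.22 Ftan 0.41 Fz 8.38 grip 0.20989921255925686 [-0.64  1.41 -0.03]
```

carry_out:
  series:
    - [[0,0,0,0.007,0.0023,-0.0004,0.01],[0,0,0,0.0066,0.0031,0,0.01],[0,0,0,0.006,0.0042,0,0.01],[0,0,0,0.0052,0.0052,0,0.01],[0,0,0,0.0042,0.006,0,0.01],[0,0,0,0.0031,0.0066,0,0.01],[0,0,0,0.0019,0.0071,0,0.01],[0,0,0,0.0007,0.0073,0,0.01],[0,0,0,-0.0006,0.0073,0,0.01]]

```text
t: 10.25
tcp_pos: [0.5, 0.0048, 0.08]
tool_rot: [0.925, -0.38, 0.002, -0.004]
contact_force: [0.3, 13.0, -1.6]
grip_width: 0.212
grip_force: 26.4
```

```bash
python3 st.py
```

```text
10.25 [0.5    0.0048 0.08  ] r 0.0411 ang -48.3 Frad -9.55 Ftan -8.87 Fz -1.55 grip 0.21161802747750733 [3.6  0.1  0.07]
```

Drag has begun and the radial force is rather high. I'll nudge the circle inward.

carry_out:
  series:
    - [[0,0,0,-0.0027,0.0068,0,0.01],[0,0,0,-0.0031,0.0066,0,0.01],[0,0,0,-0.0042,0.006,0,0.01],[0,0,0,-0.0052,0.0052,0,0.01],[0,0,0,-0.006,0.0042,0,0.01],[0,0,0,-0.0066,0.0031,0,0.01]]

```text
t: 11.0
tcp_pos: [0.4579, -0.0023, 0.0802]
tool_rot: [0.925, -0.379, 0.003, -0.0]
contact_force: [4.9, -10.7, -0.8]
grip_width: 0.209
grip_force: 26.3
```

```bash
python3 st.py
```

```text
11.0 [ 0.4579 -0.0023  0.0802] r 0.0406 ang -111.4 Frad 8.19 Ftan -8.51 Fz -0.78 grip 0.20896982457587904 [-2.9  -1.44  0.01]
```

carry_out:
  series:
    - [[0,0,0,-0.0072,0.0023,0,0.01],[0,0,0,-0.0074,0.0011,0,0.01],[0,0,0,-0.0073,-0.0006,0,0.01],[0,0,0,-0.0071,-0.0019,0,0.01],[0,0,0,-0.0066,-0.0031,0,0.01],[0,0,0,-0.006,-0.0042,0,0.01]]

```text
t: 11.75
tcp_pos: [0.4304, 0.0314, 0.08]
tool_rot: [0.925, -0.38, 0.0, 0.001]
contact_force: [0.2, -8.6, 3.5]
grip_width: 0.209
grip_force: 26.8
```

```bash
python3 st.py
```

```text
11.75 [0.4304 0.0314 0.08  ] r 0.0425 ang -174.5 Frad 0.62 Ftan -8.61 Fz 3.47 grip 0.2090179161056836 [-2.42 -0.19 -0.02]
```

carry_out:
  series:
    - [[0,0,0,-0.0052,-0.0052,0,0.01],[0,0,0,-0.0042,-0.006,0,0.01],[0,0,0,-0.0031,-0.0066,0,0.01],[0,0,0,-0.0019,-0.0071,0,0.01],[0,0,0,-0.0007,-0.0073,0,0.01],[0,0,0,0.0006,-0.0073,0,0.01]]

```text
t: 12.5
tcp_pos: [0.4452, 0.0692, 0.0798]
tool_rot: [0.925, -0.38, -0.002, 0.003]
contact_force: [-7.9, -3.1, 11.0]
grip_width: 0.212
grip_force: 27.6
```

```bash
python3 st.py
```

```text
12.5 [0.4452 0.0692 0.0798] r 0.0435 ang 129.2 Frad 2.6 Ftan -8.11 Fz 11.05 grip 0.2115969313650657 [-0.89  2.42  0.02]
```

Forces look good. I'll continue, lifting slightly to relieve Fz.

carry_out:
  series:
    - [[0,0,0,0.0019,-0.0071,-0.0006,0.01],[0,0,0,0.0031,-0.0066,0,0.01],[0,0,0,0.0042,-0.006,0,0.01],[0,0,0,0.0052,-0.0052,0,0.01],[0,0,0,0.006,-0.0042,0,0.01],[0,0,0,0.0066,-0.0031,0,0.01],[0,0,0,0.0071,-0.0019,0,0.01],[0,0,0,0.0073,-0.0007,0,0.01],[0,0,0,0.0073,0.0006,0,0.01]]

```text
t: 13.62
tcp_pos: [0.506, 0.062, 0.08]
tool_rot: [0.925, -0.38, -0.001, -0.001]
contact_force: [-5.5, 6.1, 3.8]
grip_width: 0.208
grip_force: 26.8
```

```bash
python3 st.py
```

```text
13.625 [0.506 0.062 0.08 ] r 0.0425 ang 38.6 Frad -0.48 Ftan -8.22 Fz 3.77 grip 0.20832393095992952 [ 1.61  1.82 -0.01]
```

carry_out:
  series:
    - [[0,0,0,0.0071,0.0019,-0.0002,0.01],[0,0,0,0.0066,0.0031,0,0.01],[0,0,0,0.006,0.0042,0,0.01],[0,0,0,0.0052,0.0052,0,0.01],[0,0,0,0.0042,0.006,0,0.01],[0,0,0,0.0031,0.0066,0,0.01],[0,0,0,0.0019,0.0071,0,0.01],[0,0,0,0.0007,0.0073,0,0.01],[0,0,0,-0.0006,0.0073,0,0.01]]

```text
t: 14.75
tcp_pos: [0.4993, 0.0047, 0.0805]
tool_rot: [0.925, -0.38, 0.003, -0.004]
contact_force: [1.9, 11.5, -6.0]
grip_width: 0.208
grip_force: 26.0
```

```bash
python3 st.py
```

```text
14.75 [0.4993 0.0047 0.0805] r 0.0407 ang -49.1 Frad -7.47 Ftan -8.95 Fz -6.0 grip 0.20817876156828516 [ 2.97 -0.72  0.03]
```

carry_out:
  series:
    - [[0,0,0,-0.0023,0.0069,0.0003,0.01],[0,0,0,-0.0031,0.0066,0,0.01],[0,0,0,-0.0042,0.006,0,0.01],[0,0,0,-0.0052,0.0052,0,0.01],[0,0,0,-0.0058,0.0042,0,0.01],[0,0,0,-0.0064,0.0033,0,0.01]]

```text
t: 15.5
tcp_pos: [0.4544, -0.0013, 0.0802]
tool_rot: [0.925, -0.38, 0.0, -0.0]
contact_force: [3.7, 1.0, -3.1]
grip_width: 0.21
grip_force: 26.1
```

```bash
python3 st.py
```

```text
15.5 [ 0.4544 -0.0013  0.0802] r 0.0411 ang -116.5 Frad -2.59 Ftan -2.85 Fz -3.09 grip 0.2096038792644638 [ 0.43 -0.93 -0.03]
```

The drag has dropped. I'll turn about 40° more to confirm it and make sure the feeler bears.

carry_out:
  series:
    - [[0,0,0,-0.0071,0.0019,0,0.01],[0,0,0,-0.0073,0.0007,0,0.01],[0,0,0,-0.0073,-0.0006,0,0.01],[0,0,0,-0.0071,-0.0019,0,0.01]]

```text
t: 16.0
tcp_pos: [0.434, 0.0191, 0.0802]
tool_rot: [0.925, -0.38, 0.0, -0.0]
contact_force: [4.3, -1.0, -4.9]
grip_width: 0.212
grip_force: 25.9
```

```bash
python3 st.py
```

```text
16.0 [0.434  0.0191 0.0802] r 0.042 ang -157.0 Frad -3.53 Ftan -2.6 Fz -4.87 grip 0.21178596138261938 [-0.21 -1.36  0.02]
```

The drag is confirmed gone (about 2.1 turns in all). I'll release, rise and look again.

carry_out:
  series:
    - [[0,0,0,0,0,0,0.035],[0,0,0,0,0,0,0.035],[0,0,0,0,0,0,0.035],[0,0,0,0,0,-0.03,0.035],[0,0,0,0,0,-0.05,0.035],[0,0,0,0,0,-0.05,0.07],[0,0,0,0.025,-0.0175,-0.05,0.07],[0,0,0,0.025,-0.0175,0,0.07],[0,0,0,0,0,0,0.07],[0,0,0,0,0,0,0.07]]

```text
t: 17.25
tcp_pos: [0.4933, 0.0081, 0.2594]
tool_rot: [0.925, -0.38, -0.001, 0.001]
contact_force: [-0.7, 0.1, -0.1]
grip_width: 0.82
grip_force: 0.0
```

```bash
python3 look.py w4 rewinder crank_pivot knob_grip cassette; python3 - <<'E'
import cv2; f=cv2.imread('pics/w4.png'); cv2.imwrite('pics/w4c.png',cv2.resize(f[60:260,160:360],None,fx=3,fy=3,interpolation=cv2.INTER_CUBIC))
E
```

```text
17.25 [0.49328359 0.00810683 0.25938723] [ 0.35  0.14 -0.26 -0.   -1.18  0.44] [-0.71  0.09 -0.06] [[0.711, -0.703, -0.002], [-0.703, -0.711, -0.0], [-0.001, 0.002, -1.0]]
rewinder 0.97 [4.998e-01 1.160e-02 3.000e-04] [253, 159]
crank_pivot 0.72 [0.4747 0.0311 0.0556] [255, 191]
crank_pivot 0.53 [ 0.5342 -0.0261  0.0274] [254, 125]
crank_pivot 0.25 [ 0.648  -0.008   0.0007] [185, 71]
knob_grip 0.64 [0.4377 0.022  0.0912] [282, 216]
cassette 0.98 [4.209e-01 1.596e-01 3.000e-04] [223, 255]
cassette 0.95 [ 0.5337 -0.0278  0.0282] [255, 124]
cassette 0.59 [ 0.42    0.2776 -0.0029] [178, 296]
```

View pics/w4c.png

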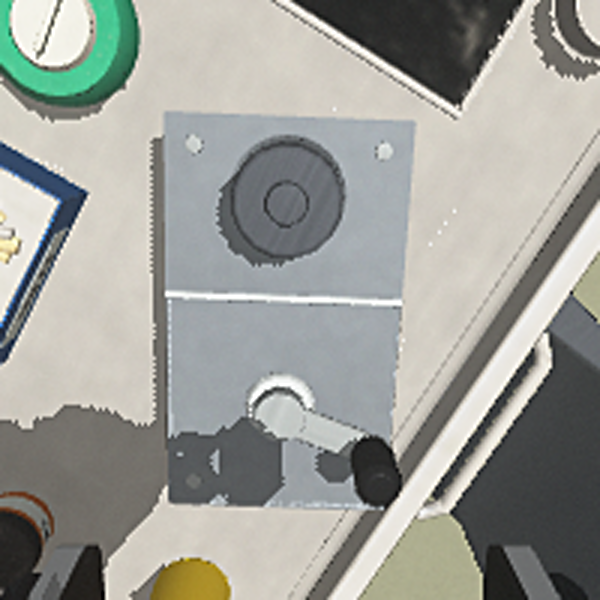

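The crop shows the cassette still in its pocket (stub centre at (255,128) full-frame) and the rewinder unmoved. Before going over the rack, I'll check the heap's height by triangulation.

```bash
python3 - <<'E'
from h import *
s,p=wrist(); print("stub",onplane(p,255.3,127.7,.093))
t=grab_frame("top")
T=np.eye(4);T[:3,:3]=[[0.968,-0.252,0.001],[-0.252,-0.968,0.001],[0.001,-0.001,-1]];T[:3,3]=[.41072,.10883,.38184]
w=dict(p); w["view"]=np.linalg.inv(T@np.array(p["mount"]))
def ray(c,u,v):
    a=onplane(c,u,v,0);b=onplane(c,u,v,.3);return a,(b-a)/np.linalg.norm(b-a)
a,d=ray(t,150,255); b,e=ray(w,176,204)
A=np.c_[d,-e]; q=np.linalg.lstsq(A,b-a,rcond=None)[0]; print("heap corner",a+q[0]*d,b+q[1]*e)
sc=grab_frame("scene")
for z in(.1,.2,.3): print(z,onplane(sc,130,88,z),onplane(t,150,255,z),onplane(t,100,240,z))
E
```

```text
stub [ 0.53508099 -0.02832222  0.093     ]
heap corner [0.37859039 0.27887528 0.08304407] [0.3662369  0.26541557 0.08108435]
0.1 [0.45587579 0.83915655 0.1       ] [0.37968892 0.27539826 0.1       ] [0.4234245  0.42858931 0.1       ]
0.2 [0.41090301 0.56617171 0.2       ] [0.38616771 0.25489207 0.2       ] [0.42688532 0.39751219 0.2       ]
0.3 [0.36593023 0.29318687 0.3       ] [0.3926465  0.23438587 0.3       ] [0.43034614 0.36643507 0.3       ]
```

The heap's near corner is about (0.37, 0.27, 0.08), which is clear of the hole. Next I'll look at the rack from above.

carry_out:
  series:
    - [[0,0,0,-0.04,-0.0255,0,0.07],[0,0,0,-0.04,-0.0255,0,0.07],[0,0,0,-0.04,-0.0255,0,0.07],[0,0,0,-0.04,-0.0255,0,0.07],[0,0,0,-0.04,-0.0255,0,0.07],[0,0,0,0,0,0,0.07],[0,0,0,0,0,0,0.07]]

```text
t: 18.52
tcp_pos: [0.4414, 0.2396, 0.2601]
tool_rot: [0.925, -0.38, -0.0, 0.0]
contact_force: [0.3, -0.2, -0.5]
grip_width: 0.821
grip_force: 0.0
```

```bash
python3 look.py w5 rack rack_hole1 spare_cassette cassette; python3 - <<'E'
import cv2; f=cv2.imread('pics/w5.png'); cv2.imwrite('pics/w5c.png',cv2.resize(f[70:270,160:360],None,fx=3,fy=3,interpolation=cv2.INTER_CUBIC))
E
```

```text
18.525 [0.44137332 0.23956615 0.2601116 ] [ 0.82  0.15 -0.24  0.   -1.18 -0.03] [ 0.31 -0.2  -0.52] [[0.712, -0.702, -0.0], [-0.702, -0.712, -0.0], [0.0, 0.001, -1.0]]
rack 0.84 [0.417  0.2759 0.0015] [252, 189]
rack_hole1 0.6 [0.4331 0.2515 0.0339] [256, 176]
spare_cassette 0.78 [0.4021 0.2984 0.0099] [248, 207]
cassette 0.74 [ 0.4202  0.1569 -0.0015] [309, 131]
cassette 0.32 [0.4747 0.0323 0.0548] [371, 18]
```

View pics/w5c.png

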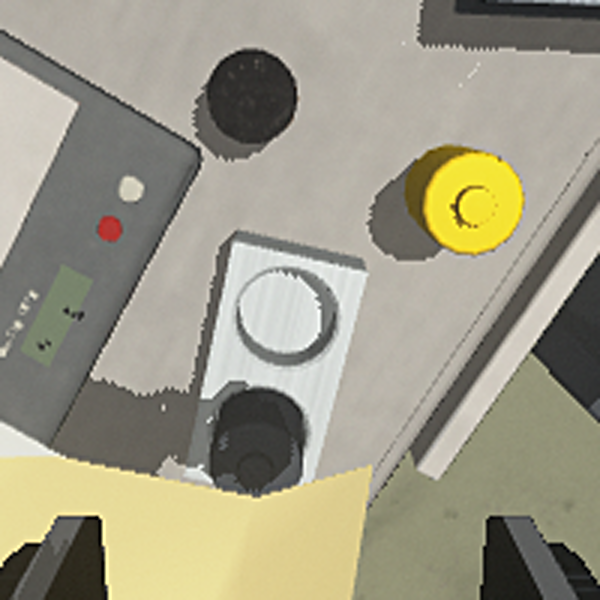

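The free hole's mouth is centred near (255.5,175.5) full-frame. The spare stands behind it under the cloth's overhang, whose corner is at (284,225).

```bash
python3 - <<'E'
from h import *
s,p=wrist()
print("hole",onplane(p,255.5,175.5,.034))
for c in((238,70+232/3),): pass
C=[onplane(p,160+u/3,70+v/3,.034) for u,v in((232,240),(366,270))]; print("rack end mid",(C[0]+C[1])/2,np.linalg.norm(C[0]-C[1])); e=(C[0]-C[1])[:2];e/=np.linalg.norm(e);print("end dir",np.degrees(np.arctan2(e[1],e[0])))
T=np.eye(4);T[:3,:3]=[[0.968,-0.252,0.001],[-0.252,-0.968,0.001],[0.001,-0.001,-1]];T[:3,3]=[.41072,.10883,.38184]
w=dict(p); w["view"]=np.linalg.inv(T@np.array(p["mount"]))
def ray(c,u,v):
    a=onplane(c,u,v,0);b=onplane(c,u,v,.3);return a,(b-a)/np.linalg.norm(b-a)
a,d=ray(p,284,225); b,e=ray(w,176,204)
q=np.linalg.lstsq(np.c_[d,-e],b-a,rcond=None)[0]; print("heap corner",a+q[0]*d,b+q[1]*e)
for z in(.05,.1,.15): print(z,"mid edge",onplane(p,245,235,z), onplane(p,200,226,z))
E
```

```text
hole [0.43456102 0.25073725 0.034     ]
rack end mid [0.45057569 0.2266704  0.034     ] 0.061544676087845904
end dir 32.606235938028114
heap corner [0.3696171  0.26303441 0.07693298] [0.36572938 0.26615013 0.07924202]
0.05 mid edge [0.38642384 0.3193886  0.05      ] [0.44042219 0.35418059 0.05      ]
0.1 mid edge [0.40235289 0.30002765 0.1       ] [0.44871137 0.32989714 0.1       ]
0.15 mid edge [0.41828195 0.28066669 0.15      ] [0.45700056 0.3056137  0.15      ]
```

```bash
python3 - <<'E'
from h import *
s,p=wrist(); im=cv2.imread("pics/w1.png").astype(int)
T=np.eye(4);T[:3,:3]=[[0.968,-0.252,0.001],[-0.252,-0.968,0.001],[0.001,-0.001,-1]];T[:3,3]=[.41072,.10883,.38184]
w=dict(p); w["view"]=np.linalg.inv(T@np.array(p["mount"]))
t=grab_frame("top"); tf=t["frame"].astype(int)
y=lambda i,q:int(i[q[1],q[0],2]-i[q[1],q[0],0]>45)
for uv in((245,238),(225,236),(200,230)):
  print(uv,y(p["frame"].astype(int),uv))
  for z in np.arange(.03,.2,.015):
    P=onplane(p,*uv,z); a,b=pix(w,P),pix(t,P); print(z.round(3),P[:2].round(3),a,y(im,a),b,y(tf,b))
E
```

```text
(245, 238) 1
0.03 [0.377 0.331] [149, 198] 1 [137, 254] 0
0.045 [0.381 0.325] [148, 197] 1 [138, 253] 0
0.06 [0.386 0.319] [147, 197] 1 [139, 252] 0
0.075 [0.391 0.313] [146, 196] 1 [140, 251] 0
0.09 [0.396 0.307] [145, 195] 1 [141, 249] 0
0.105 [0.401 0.301] [143, 195] 1 [141, 248] 0
0.12 [0.406 0.295] [142, 194] 1 [142, 247] 0
0.135 [0.411 0.289] [140, 193] 1 [143, 245] 0
0.15 [0.416 0.283] [139, 192] 1 [144, 244] 0
0.165 [0.421 0.277] [137, 191] 1 [145, 242] 0
0.18 [0.426 0.271] [135, 190] 1 [146, 241] 0
0.195 [0.431 0.265] [133, 188] 1 [147, 239] 0
(225, 236) 1
0.03 [0.4  0.35] [135, 189] 1 [131, 247] 0
0.045 [0.404 0.343] [134, 188] 1 [132, 246] 0
0.06 [0.408 0.336] [133, 188] 1 [133, 245] 0
0.075 [0.412 0.329] [132, 187] 1 [134, 244] 0
0.09 [0.416 0.323] [131, 187] 1 [136, 243] 0
0.105 [0.42  0.316] [130, 186] 1 [137, 242] 0
0.12 [0.424 0.309] [129, 185] 1 [138, 241] 0
0.135 [0.428 0.303] [127, 184] 1 [139, 239] 0
0.15 [0.432 0.296] [126, 184] 1 [140, 238] 0
0.165 [0.436 0.289] [124, 183] 1 [141, 237] 0
0.18 [0.44  0.283] [123, 182] 1 [142, 236] 0
0.195 [0.444 0.276] [121, 181] 1 [144, 235] 0
(200, 230) 1
0.03 [0.433 0.369] [119, 175] 1 [126, 237] 0
0.045 [0.435 0.361] [118, 174] 1 [127, 236] 0
0.06 [0.438 0.354] [117, 174] 1 [128, 235] 0
0.075 [0.441 0.346] [116, 174] 1 [129, 234] 0
0.09 [0.443 0.339] [115, 173] 1 [131, 234] 0
0.105 [0.446 0.331] [114, 173] 1 [132, 233] 0
0.12 [0.449 0.324] [113, 172] 1 [133, 232] 0
0.135 [0.451 0.316] [112, 172] 1 [134, 231] 0
0.15 [0.454 0.309] [111, 171] 1 [136, 231] 0
0.165 [0.457 0.302] [110, 170] 1 [137, 230] 0
0.18 [0.459 0.294] [108, 170] 1 [139, 229] 0
0.195 [0.462 0.287] [107, 169] 1 [140, 228] 0
```

```bash
python3 - <<'E'
from h import *
s,p=wrist(); tf=cv2.imread("pics/top.png").astype(int); t=grab_frame("top")
y=lambda i,q:int(i[q[1],q[0],2]-i[q[1],q[0],0]>45)
for uv in((265,232),(245,238),(225,236),(200,230)):
  print(uv,[(z.round(2),P[:2].round(3).tolist(),pix(t,P),y(tf,pix(t,P))) for z in np.arange(.0,.24,.03) for P in [onplane(p,*uv,z)]])
# heap outline in top view projected at z=.08,.12
for v in range(225,275,5):
  xs=[u for u in range(60,175) if tf[v,u,2]-tf[v,u,0]>45]
  if xs: print(v,max(xs),onplane(t,max(xs),v,.08)[:2].round(3),onplane(t,max(xs),v,.12)[:2].round(3))
E
```

```text
(265, 232) [(np.float64(0.0), [0.352, 0.312], [145, 262], 1), (np.float64(0.03), [0.362, 0.303], [146, 259], 1), (np.float64(0.06), [0.373, 0.293], [147, 256], 1), (np.float64(0.09), [0.384, 0.284], [148, 253], 1), (np.float64(0.12), [0.395, 0.274], [149, 250], 0), (np.float64(0.15), [0.406, 0.264], [151, 247], 0), (np.float64(0.18), [0.417, 0.255], [152, 244], 0), (np.float64(0.21), [0.428, 0.245], [153, 240], 0)]
(245, 238) [(np.float64(0.0), [0.367, 0.343], [135, 257], 1), (np.float64(0.03), [0.376, 0.331], [137, 254], 1), (np.float64(0.06), [0.386, 0.319], [139, 252], 1), (np.float64(0.09), [0.396, 0.307], [140, 249], 1), (np.float64(0.12), [0.406, 0.295], [142, 247], 1), (np.float64(0.15), [0.416, 0.283], [144, 244], 0), (np.float64(0.18), [0.426, 0.272], [146, 241], 0), (np.float64(0.21), [0.436, 0.26], [148, 238], 0)]
(225, 236) [(np.float64(0.0), [0.392, 0.363], [129, 249], 1), (np.float64(0.03), [0.4, 0.35], [131, 247], 1), (np.float64(0.06), [0.408, 0.336], [133, 245], 1), (np.float64(0.09), [0.416, 0.323], [135, 243], 1), (np.float64(0.12), [0.424, 0.31], [138, 241], 1), (
[... 229 characters left out ...]
), [0.433, 0.369], [126, 237], 1), (np.float64(0.06), [0.438, 0.354], [128, 235], 1), (np.float64(0.09), [0.443, 0.339], [130, 234], 1), (np.float64(0.12), [0.449, 0.324], [133, 232], 1), (np.float64(0.15), [0.454, 0.309], [136, 231], 0), (np.float64(0.18), [0.459, 0.294], [138, 229], 0), (np.float64(0.21), [0.465, 0.279], [141, 227], 0)]
225 130 [0.47  0.344] [0.47  0.334]
230 133 [0.455 0.334] [0.455 0.324]
235 136 [0.44  0.324] [0.44  0.315]
240 139 [0.424 0.315] [0.426 0.306]
245 142 [0.409 0.305] [0.411 0.296]
250 147 [0.394 0.289] [0.396 0.281]
255 152 [0.378 0.273] [0.381 0.265]
260 151 [0.363 0.276] [0.366 0.268]
265 143 [0.347 0.3  ] [0.351 0.291]
270 135 [0.332 0.324] [0.336 0.315]
```

I'll align the grasp with a slight yaw for heap clearance, then go over the cassette.

carry_out:
  series:
    - [[0,0,6,0,0,0,0.07],[0,0,0,0.0451,0.0162,0,0.07],[0,0,0,0.0451,0.0162,0,0.07],[0,0,0,0.0451,0.0162,0,0.07],[0,0,0,0.0451,0.0162,0,0.07],[0,0,0,0.0451,0.0162,0,0.07],[0,0,0,0.0451,0.0162,0,0.07],[0,0,0,0,0,0.05,0.07],[0,0,0,0,0,0.05,0.07],[0,0,0,0,0,0.03,0.07],[0,0,0,0,0,0,0.07]]

```text
t: 20.4
tcp_pos: [0.5364, -0.0316, 0.128]
tool_rot: [0.904, -0.428, -0.002, 0.002]
contact_force: [0.4, -0.3, 1.3]
grip_width: 0.82
grip_force: 0.0
```

```bash
python3 look.py w6 cassette rewinder
```

```text
20.4 [ 0.53639992 -0.03164697  0.12799967] [ 0.24  0.34 -0.35 -0.   -0.89  0.44] [ 0.39 -0.29  1.34] [[0.634, -0.774, -0.006], [-0.774, -0.634, -0.001], [-0.003, 0.005, -1.0]]
cassette 0.87 [ 0.5316 -0.0278  0.0283] [259, 201]
rewinder 0.7 [0.4974 0.0106 0.0026] [260, 238]
```

View pics/w6.png

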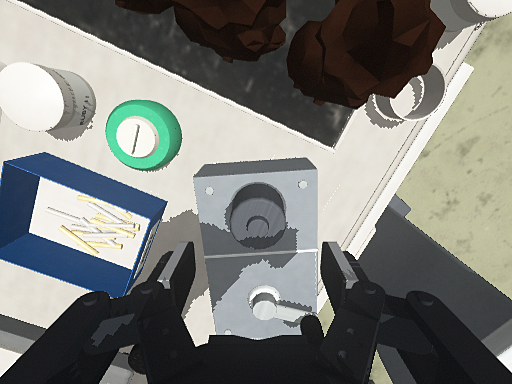

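The stub is centred between the fingers at (257,226). Descend and grip.

carry_out:
  series:
    - [[0,0,0,0,0,0.035,0.07],[0,0,0,0,0,0.025,0.07],[0,0,0,0,0,0.007,0.07],[0,0,0,0,0,0,0.055],[0,0,0,0,0,0,0.035],[0,0,0,0,0,0,0.035],[0,0,0,0,0,0,0.035]]
  grip_force: 30

```text
t: 21.42
tcp_pos: [0.5384, -0.0315, 0.0649]
tool_rot: [0.904, -0.428, 0.001, -0.0]
contact_force: [-2.5, -1.3, 6.3]
grip_width: 0.482
grip_force: 30.3
```

```bash
python3 st.py; python3 - <<'E'
from h import *
s,p=wrist(); cv2.imwrite("pics/w7.png",p["frame"]); T=tool(s,1*(np.array([.5346,-.0287,.06])-s["tcp_pos"])); print(T)
for l in("cassette",):
    for d in place_of(p,l)[:2]: w=world(p,d["position"]); print(d["score"],w,tool(s,w-s["tcp_pos"]))
E
```

```text
21.425 [ 0.5384 -0.0315  0.0649] r 0.0939 ang -45.5 Frad -0.77 Ftan 2.7 Fz 6.31 grip 0.48187812154291154 [-0.43  0.65  0.01]
[-0.00459819  0.00119538  0.00492315]
0.63 [ 0.53267043 -0.02739197  0.02711436] [-0.00687581  0.00189327  0.03780513]
```

Gripped. I'll lift and carry it over the rack hole.

carry_out:
  series:
    - [[0,0,0,0,0,-0.03,0.035],[0,0,0,0,0,-0.04,0.035],[0,0,0,0,0,-0.04,0.035],[0,0,0,0,0,-0.04,0.035],[0,0,0,-0.0468,-0.0168,0,0.035],[0,0,0,-0.0468,-0.0168,0,0.035],[0,0,0,-0.0468,-0.0168,0,0.035],[0,0,0,-0.0468,-0.0168,0,0.035],[0,0,0,-0.0468,-0.0168,0,0.035],[0,0,0,-0.0468,-0.0168,0,0.035],[0,0,0,0,0,0,0.035],[0,0,0,0,0,0,0.035]]

```text
t: 23.02
tcp_pos: [0.4377, 0.25, 0.2134]
tool_rot: [0.904, -0.428, -0.0, -0.0]
contact_force: [0.2, 0.3, 0.0]
grip_width: 0.482
grip_force: 30.9
```

```bash
python3 look.py w8 rack_hole1 cassette rack; python3 - <<'E'
from h import *
s=telemetry.observe(); print(s["grip_width"],s["grip_force"],tool(s,np.array([.4384,.2494,.05])-s["tcp_pos"]))
E
```

```text
23.025 [0.43774381 0.24999453 0.21342282] [ 0.84  0.19 -0.31 -0.   -1.07 -0.15] [0.18 0.31 0.01] [[0.634, -0.773, 0.0], [-0.773, -0.634, 0.001], [-0.0, -0.0, -1.0]]
rack_hole1 0.73 [0.4346 0.2512 0.0321] [259, 176]
cassette 0.78 [ 0.4169  0.1595 -0.0008] [317, 123]
cassette 0.73 [0.4303 0.2583 0.1778] [259, 238]
rack 0.88 [0.4214 0.2764 0.0016] [255, 191]
0.4751211949158643 30.91262193163857 [-0.00020069 -0.00036427  0.16331697]
```

View pics/w8.png

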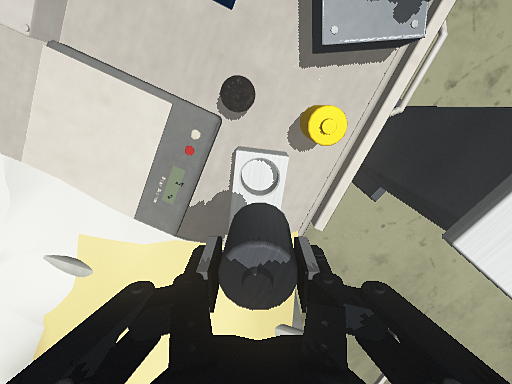

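The cassette is held upright (stub at about (258,273)) and the hole is visible at (259.5,176). I'll check both by pixel.

```bash
python3 - <<'E'
from h import *
s,p=wrist(); f=p["frame"]
print("hole",onplane(p,259.5,175.5,.034)); z=s["tcp_pos"][2]-.0649+.093
for v in(268,272,276): print("stub",v,tool(s,onplane(p,258,v,z)-s["tcp_pos"]))
b=z-.068
for v in(205,203): print("front bottom edge",tool(s,onplane(p,257,v,b)-s["tcp_pos"]), "top", tool(s,onplane(p,257,v,z-.006)-s["tcp_pos"]))
cv2.imwrite("pics/w8c.png",np.hstack([cv2.resize(f[150:200,230:290],None,fx=6,fy=6,interpolation=cv2.INTER_CUBIC)[:300],cv2.resize(f[195:315,210:306],None,fx=2.5,fy=2.5)]))
E
```

```text
hole [0.43574808 0.24914128 0.034     ]
stub 268 [ 0.00533033 -0.00013294 -0.02810037]
stub 272 [ 0.00310675 -0.000131   -0.0281002 ]
stub 276 [ 0.00085981 -0.00012904 -0.02810004]
front bottom edge [ 0.01230287 -0.00078482  0.03989924] top [ 0.03530674 -0.00062026 -0.02210248]
front bottom edge [ 0.01380313 -0.00078443  0.03989913] top [ 0.03629863 -0.00062001 -0.02210255]
```

View pics/w8c.png

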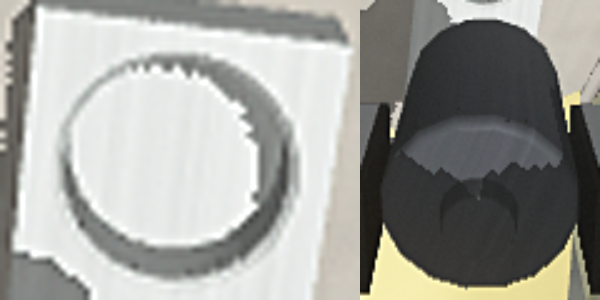

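The hole's centre is nearer (260,178). I'll correct by about 2 mm, descend to just above the mouth and compare there.

carry_out:
  series:
    - [[0,0,0,0.002,0.0008,0.03,0.035],[0,0,0,0,0,0.04,0.035],[0,0,0,0,0,0.035,0.035],[0,0,0,0,0,0.022,0.035],[0,0,0,0,0,0,0.035],[0,0,0,0,0,0,0.035]]

```text
t: 24.02
tcp_pos: [0.4394, 0.2481, 0.0872]
tool_rot: [0.904, -0.428, 0.0, -0.001]
contact_force: [-0.3, 0.4, -1.1]
grip_width: 0.478
grip_force: 30.9
```

```bash
python3 - <<'E'
from h import *
s,p=wrist(); f=p["frame"]; print(s["t"],s["tcp_pos"],s["contact_force"])
cv2.imwrite("pics/w9.png",cv2.resize(f[110:310,180:340],None,fx=3.75,fy=3,interpolation=cv2.INTER_CUBIC))
b=s["tcp_pos"][2]-.04
for v in range(165,215,5): print(v,"hole-plane x",tool(s,onplane(p,258,v,.034)-s["tcp_pos"])[:2].round(4),"bottom-plane",tool(s,onplane(p,258,v,b)-s["tcp_pos"])[:2].round(4))
E
```

```text
24.025 [0.43941836 0.24808668 0.08718173] [-0.34612991  0.44163277 -1.0569274 ]
165 hole-plane x [ 0.0382 -0.0001] bottom-plane [ 0.041  -0.0001]
170 hole-plane x [ 0.0345 -0.0001] bottom-plane [ 0.0375 -0.0001]
175 hole-plane x [ 0.0307 -0.0001] bottom-plane [ 0.0341 -0.0001]
180 hole-plane x [ 0.0269 -0.0001] bottom-plane [ 0.0305 -0.0001]
185 hole-plane x [ 0.0231 -0.0001] bottom-plane [ 0.027  -0.0001]
190 hole-plane x [ 0.0193 -0.0001] bottom-plane [ 0.0234 -0.0001]
195 hole-plane x [ 0.0153 -0.0001] bottom-plane [ 0.0197 -0.0001]
200 hole-plane x [ 0.0114 -0.0001] bottom-plane [ 0.016  -0.0001]
205 hole-plane x [ 0.0074 -0.0001] bottom-plane [ 0.0123 -0.0001]
210 hole-plane x [ 0.0033 -0.0001] bottom-plane [ 0.0085 -0.0001]
```

View pics/w9.png

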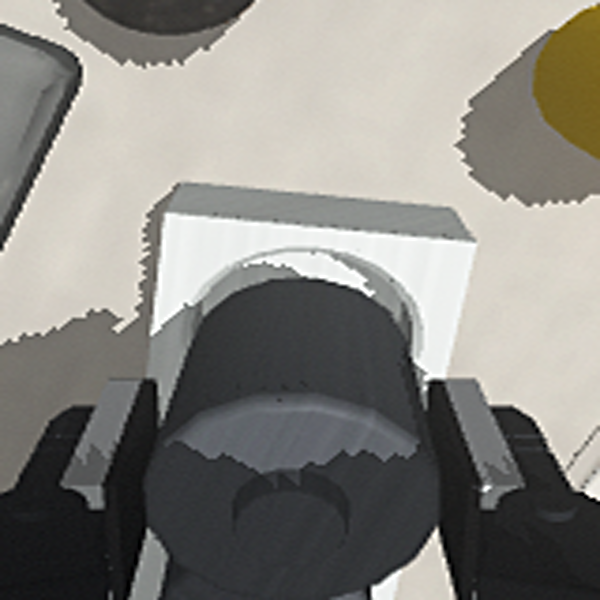

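At the mouth, the hole's front edge is at (261,193) and the can's bottom front edge at (261,203). The hole lies about 1 mm ahead and 1 mm to the right, so I'll correct and lower gently.

carry_out:
  series:
    - [[0,0,0,0.0011,0.0008,0,0.035],[0,0,0,0,0,0.005,0.035],[0,0,0,0,0,0.005,0.035],[0,0,0,0,0,0.005,0.035],[0,0,0,0,0,0.003,0.035],[0,0,0,0,0,0,0.035]]

```text
t: 24.82
tcp_pos: [0.4386, 0.2468, 0.0679]
tool_rot: [0.904, -0.428, -0.0, -0.0]
contact_force: [-1.8, 1.1, -0.8]
grip_width: 0.477
grip_force: 30.8
```

carry_out:
  series:
    - [[0,0,0,-0.0003,0,0.004,0.035],[0,0,0,0,0,0.004,0.035],[0,0,0,0,0,0.004,0.035],[0,0,0,0,0,0.002,0.035],[0,0,0,0,0,0,0.035]]

```text
t: 25.45
tcp_pos: [0.4385, 0.2468, 0.054]
tool_rot: [0.904, -0.428, -0.0, -0.0]
contact_force: [-0.2, 2.6, -1.3]
grip_width: 0.475
grip_force: 30.8
```

carry_out:
  series:
    - [[0,0,0,0,0,0.002,0.035],[0,0,0,0,0,0.0015,0.035],[0,0,0,0,0,0.001,0.035],[0,0,0,0,0,0,0.035]]

```text
t: 25.95
tcp_pos: [0.4386, 0.247, 0.0501]
tool_rot: [0.904, -0.428, 0.0, -0.0]
contact_force: [-3.8, 2.8, 2.9]
grip_width: 0.481
grip_force: 31.3
```

It's on the floor (Fz is turning upward). Release and rise.

carry_out:
  series:
    - [[0,0,0,0,0,0,0.06],[0,0,0,0,0,0,0.06],[0,0,0,0,0,0,0.06],[0,0,0,0,0,-0.01,0.06],[0,0,0,0,0,-0.03,0.06],[0,0,0,0,0,-0.05,0.06],[0,0,0,0,0,-0.05,0.06],[0,0,0,0,0,-0.05,0.06],[0,0,0,0,0,0,0.06],[0,0,0,0,0,0,0.06]]

```text
t: 27.2
tcp_pos: [0.438, 0.2464, 0.2398]
tool_rot: [0.904, -0.428, -0.0, -0.0]
contact_force: [-0.2, -0.4, 0.1]
grip_width: 0.703
grip_force: 0.0
```

```bash
python3 look.py w10 rack rack_hole1 cassette rewinder; python3 - <<'E'
import cv2; f=cv2.imread('pics/w10.png'); cv2.imwrite('pics/w10c.png',cv2.resize(f[100:260,160:360],None,fx=3,fy=3,interpolation=cv2.INTER_CUBIC))
E
```

```text
27.2 [0.43800128 0.24635099 0.2398205 ] [ 0.84  0.17 -0.27 -0.   -1.13 -0.15] [-0.24 -0.43  0.06] [[0.634, -0.774, -0.0], [-0.774, -0.634, 0.0], [-0.0, -0.0, -1.0]]
rack 0.58 [ 0.4195  0.2749 -0.0008] [255, 187]
cassette 0.84 [0.4337 0.2514 0.0126] [258, 170]
cassette 0.73 [ 0.4198  0.1582 -0.0011] [310, 122]
```

View pics/w10c.png

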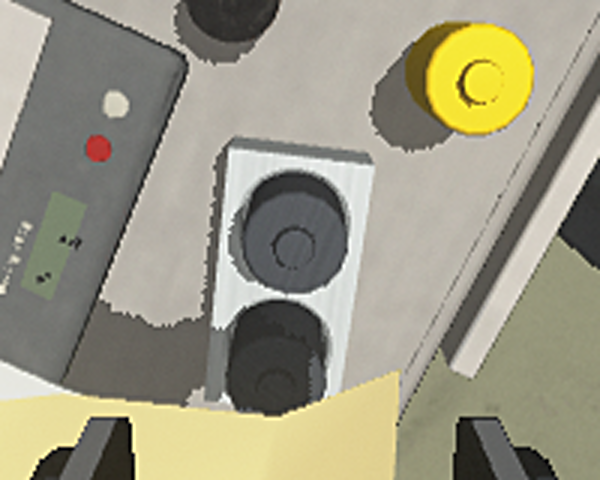

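The cassette stands upright in the free hole (stub at (258,182)), level with the spare, and the arm is clear. Handing in.

```bash
python3 -c "
from h import *; print(sign_off())"
```

```text
the job is handed in; nothing more can be done
None
```

I rewound the film until the drag dropped (about 2.1 turns) and stood the cassette in the rack's free hole. The arm was clear and I handed the job in at about 27 s; no verdict came back, and I viewed 13 pictures, over the limit of 10.

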